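# Show the glass-topped tin to the bench camera

### The job

Pick up the tin with the domed glass top, gripping it gently because it is thin, and set it down upright in the round nest of the wooden slide while the slide is fully home; do not drop it. Then pull the spring-return slide out by its upright handle until the slide's pointer lines up with the camera's pointer, and keep it there: finish while still holding the handle, with the tin still sitting in its nest. Leave the other things on the bench where they are.

Things in the scene. Friction and masses are not known exactly. Their poses are not given: they have to be found in the camera images.
- tin_center (a point): The tin to show: round aluminium tin, 46 mm wide, 36 mm high plus a shallow glass dome (8 mm), about 80 g, upright among a smaller and a larger flat-topped tin, in any order. This point: on its axis, 18 mm above its underside. Thin: both fingers' forces together must stay under 120 N (grip with 20 to 40 N). Grip 26 mm above its underside so that the fingertips clear the slide when setting it down.
- viewer: The fixed viewer: a dark steel base plate 240 x 180 mm, 10 mm thick, with two aluminium guide rails (tops 24 mm above the bench) and a wooden slide between them. It is set down anywhere on the left part of the bench, turned by up to 0.25 rad. Origin at bench height, on the slide's centre line; x runs along the slide and points away from the robot, y to the left, z up. The slide pulls out along -x.
- slide: The wooden slide with its handle. Origin on its centre line, under the nest's centre, 12 mm above the bench; axes as the viewer's. Fully home (as it starts, kept there by the spring) the origin is at viewer x = +55 mm; it pulls out along viewer -x by up to 90 mm to an end stop. The spring pulls it home with about 3.5 N when home, growing by 70 N per m (about 8.8 N at 75 mm out), and it runs home if let go.
- nest (a point): Centre of the floor of the round nest in the slide, 19 mm above the bench: a hole 54 mm in diameter, 5 mm deep, in the slide's square 80 mm head (its top 24 mm above the bench). Moves with the slide; x, y, z as the viewer's.
- handle_grip (a point): Point to grip the slide's handle, an upright wooden bar 12 mm thick along the viewer's x, 34 mm wide across (y) and 46 mm high, standing on the slide 90 mm in front of (on the -x side of) the nest's centre, its foot 24 mm and its top 70 mm above the bench. This point is on its centre line, 13 mm below its top (57 mm above the bench). Best pinched from above with the fingers in front of and behind it (closing along the viewer's x). Moves with the slide.
- index (a point): The slide's pointer: outer end of a dark steel strip 3 mm wide across the slide's left edge, level with the nest's centre along x, 40 mm to the +y side of it, 28 mm above the bench. Moves with the slide.
- mark (a point): The camera's pointer: tip of a dark steel strip 3 mm wide that reaches from the small camera's carriage (on the slide's left, its top 76 mm above the bench) towards the slide, 30 mm above the bench. Fixed during the job; 35 to 75 mm nearer the handle along the viewer's x than the slide's pointer is when home; axes as the viewer's. The slide is at the mark when both pointers have the same viewer x.
- tin_small: Bystander: flat-topped aluminium tin 32 mm in diameter, 22 mm high. Origin at its underside.
- tin_large: Bystander: flat-topped aluminium tin 64 mm in diameter, 24 mm high. Origin at its underside.
- screwdriver: Bystander: screwdriver 140 mm long lying on the bench at the front right.
- tweezers: Bystander: steel tweezers about 120 mm long lying on the bench at the front left.
- loupe: Bystander: black eye loupe, 36 mm in diameter and 26 mm high, at the back. Origin at its underside.
- jar: Bystander: small amber jar 40 mm in diameter, 50 mm high, at the back right. Origin at its underside.
- block: Bystander: round steel bench block 56 mm in diameter, 22 mm high, at the left. Origin at its underside.
Things that resemble listed ones, but are neither listed nor needed, are in the scene too. What is shaped like the part that bears tin_center but blue or purple is not meant.

How it is judged (in metres and radians):
On the way, in this order (a step that is already met when the one before it is completed fails the run):
1. the glass-topped tin stands upright in the nest, let go, with the slide home (horizontal distance between tin_center and nest below 0.007 m and z of tin_center in the frame of nest between 0.014 and 0.022 m and angle between tin_center's own z axis and vertical below 0.1 rad and x of nest in the frame of viewer above 0.047 m and contact force between the fingers and tin below 0.1 N and linear speed of tin below 0.02 m/s), for 0.2 s.
2. the slide is held at the mark by its handle, tin in the nest (horizontal distance between tin_center and nest below 0.007 m and z of tin_center in the frame of nest between 0.014 and 0.022 m and angle between tin_center's own z axis and vertical below 0.1 rad and x of index in the frame of mark between -0.005 and 0.005 m and linear speed of slide below 0.01 m/s and contact force between the fingers and slide above 2 N), for 0.5 s.
At the end, for the whole second after the job is handed in: The slide's pointer is within 5 mm of the camera's pointer along the slide and still (under 10 mm/s), the fingers hold the handle against the spring (over 2 N), and the tin stands upright (within 0.1 rad) on the nest's floor, within 7 mm of its centre, not touched by the fingers (all of step 2 and contact force between the fingers and tin below 0.1 N); the arm keeps its last pose, push and grip.
It fails at once if the glass-topped tin is squeezed with more than 120 N in all (contact force between the fingers and tin above 120 N).
It fails at once if the glass-topped tin is tipped by more than 0.5 rad (angle between tin_center's own z axis and vertical above 0.5 rad).
It fails at once if the glass-topped tin is dropped: let go with its underside more than 12 mm above the nest's floor (contact force between the fingers and tin below 0.05 N and height (world z) of tin_center above 0.049 m).
It fails at once if another thing on the bench is moved by more than 20 mm (distance of any of tin_small, tin_large, screwdriver, tweezers, loupe, jar, block from where it was at the start of the episode above 0.02 m).
It also fails if it takes over 48 s, if anything falls off the work surface, if the arm or the gripper's body presses on something with over 40 N, if the wrist force passes 120 N, or if a joint passes its speed limit or range.

### The arm

A 6-joint arm with a two-finger parallel gripper is mounted at the origin on the work surface. World frame = base frame: x ahead of the robot, y to its left, z up, the work surface at z = 0. Lengths are in m, angles in degrees, forces in N, time in s.
With the tool pointing down it reaches from about 0.35 to 0.875 m from the base axis. Payload 4.2 kg.
Tool frame: the origin (TCP) lies midway between the tips of the shut fingers; the grasp point (between the pads) lies 19 mm behind it; y points along the fingers, z is the direction in which the jaws open and shut, and the axes are right-handed (so a half turn about y gives the same grasp; the last joint's range is limited). The gripper opens to 87 mm and grips with 3 to 60 N. Pads are 19 mm wide; open, the fingers measure 117 mm over their backs; the gripper's body (75 mm by 190 mm) begins 51 mm behind the grasp point.
Start: joints at [-50.443, 22.042, 0.453, 0, -68.411, -14.817], TCP at [0.262, -0.568, 0.223] pointing down, gripper open.
Joint ranges: [-179.83, 179.83], [-69.29, 118.12], [-61.27, 80.66], [-181.25, 117.63], [-171.15, -9.14], [-177.46, 177.46]. Speed limits (degrees/s): [159.86, 159.86, 180, 180, 180, 180].

### API

Orientations are given as [roll, pitch, yaw] about the fixed x, y, z axes, in that order (R = Rz(yaw) Ry(pitch) Rx(roll)).
In Python, from workcell import env gives the robot as it stands. The module is installed in compiled form; this text tells all that it offers. Calls block until the motion is done:
- env.goto(position, orientation): joint-space move of the TCP to a pose.
- env.move_straight(position, rotation=None, rate=0.15, force_limit=None): straight line of the TCP; rotation=None keeps the orientation; rate is the mean speed in m/s. With force_limit (N) it stops when the force on the tool has changed by that much, and returns True; else False.
- env.set_joints(angles): joint-space move.
- env.gripper_to(opening, grasp_force=None): opening from 0.0 (shut) to 1.0 (fully open); grasp_force is the grip in N (None keeps the last); returns when the fingers have stopped.
- env.dwell(seconds).
- env.inverse_kinematics(position, orientation): joint angles nearest the present ones, or None.
- env.read_state(): the state.
- env.grab_frame(name): name is "side" or "top"; returns a dict with "image" (384x512x3 uint8, blue, green, red), "fx", "fy", "cx", "cy" (pixels), "position" and "orientation" of the camera in the world. Camera axes: x right, y up, looking along -z (the intrinsics and any distortion apply to the point x, -y, -z); pixel columns grow to the right and rows downward; lengths in m; the calibration is good to about 2 mm. A picture is of the moment at which its call begins. There is no depth.
A pose or a line that the arm cannot do raises env.Unreachable and nothing moves.
- env.close_job(): hands the job in, once; it reports no verdict.
Trained networks look in a picture, given as the dict that the camera call returned (one of the last four; its "shot" number tells which), for a name from the list of things; names that differ only in an ending like _2 or _b are one class to them, and where a whole thing is asked for, a point or a joint stands for the part that bears it (a point fixed in the world has none). Each returns a list of dicts, best first, with "score" (0 to 1); they miss things now and then, are a little off and sometimes report something else, mostly with a low value. They report only what shows in the picture. A call takes as long as a camera call. They do not tell look-alikes from the thing itself.
- env.search_frame(picture, thing): "xyz" ([x, y, z] in m, in world coordinates, good to about 4 mm: the middle of the surface that is visible of it).
- env.trace(picture, thing): "mask" (384x512 bool, what is visible of it).
The state is a dict: "clock": time; "joint_positions": joint angles; "qvel": joint speeds; "joint_torque": joint torques, N m; "position": TCP position; "tool_rot": TCP orientation; "force": force on the tool from outside, world axes, zero at the start; "wrist_torque": the same for the moment, N m; "opening": opening from 0.0 (shut) to 1.0 (fully open).
Only numpy, scipy, OpenCV 4.12 (cv2) and the standard library are available. Lean on these libraries where they do the work, as an engineer would, in place of code of your own. Each camera call takes 0.05 s, during which the arm holds its last target.

## Working session

There is one attempt and no reset: what is moved stays moved. The work goes in short steps, each a Python script; the robot and the scene stay as the last script left them, time stands still between calls to the robot, and variables do not carry over. Pictures are saved under pics/ and viewed, and the job is handed in when it is done.

```bash
mkdir -p pics; ls; python3 - <<'E'
from workcell import env
import cv2, pickle
s=env.read_state(); print({k:s[k] for k in("clock","position","tool_rot","opening","force")})
D={}
for n in("side","top"):
    p=env.grab_frame(n); cv2.imwrite(f"pics/{n}0.png",p["image"]); D[n]=p
    print(n,{k:v for k,v in p.items() if k!="image"})
    for t in("tin_center","viewer","slide","nest","handle_grip","index","mark","tin_small","tin_large","block","loupe","jar","tweezers","screwdriver"):
        print(t,[( [round(float(c),3) for c in r["xyz"]],round(float(r["score"]),2)) for r in env.search_frame(p,t)])
pickle.dump(D,open("f0.pkl","wb"))
E
```

```text
pics
{'clock': 0.0, 'position': array([ 0.26133409, -0.567084  ,  0.22145667]), 'tool_rot': array([-8.98750888e+01,  6.44564250e-03,  2.47290389e+01]), 'opening': 0.9962295526351704, 'force': array([-0.05835889, -0.39794432, -0.46910898])}
side {'fx': 348.09602144295894, 'fy': 348.09602144295894, 'cx': 249.2498717178072, 'cy': 191.3521132917111, 'position': array([0.30932986, 0.58639026, 0.65076808]), 'orientation': array([  46.52520914,   -1.04707313, -154.97117613]), 'shot': 1}
tin_center [([0.371, -0.157, 0.033], 0.88), ([0.467, -0.15, 0.033], 0.78), ([0.461, -0.059, 0.038], 0.71), ([0.474, -0.245, 0.03], 0.49)]
viewer [([0.555, 0.123, 0.014], 0.84)]
slide [([0.606, 0.091, 0.022], 0.75)]
nest [([0.61, 0.087, 0.025], 0.57)]
handle_grip [([0.607, 0.091, 0.023], 0.88)]
index [([0.605, 0.088, 0.024], 0.94)]
mark [([0.568, 0.19, 0.065], 0.93), ([0.554, 0.119, 0.011], 0.54)]
tin_small [([0.538, -0.343, 0.014], 0.57)]
tin_large [([0.602, -0.202, 0.024], 0.84), ([0.606, 0.089, 0.022], 0.56), ([0.69, -0.305, 0.028], 0.49)]
block [([0.478, 0.41, 0.019], 0.92)]
loupe []
jar [([0.692, -0.306,
[... 363 characters left out ...]
  1.43359779, -90.18997583]), 'shot': 2}
tin_center [([0.471, -0.16, 0.039], 0.66), ([0.467, -0.07, 0.04], 0.66), ([0.477, -0.259, 0.038], 0.53), ([0.374, -0.172, 0.045], 0.45)]
viewer []
slide [([0.621, 0.087, 0.023], 0.76), ([0.601, -0.216, 0.027], 0.38)]
nest [([0.622, 0.087, 0.025], 0.63)]
handle_grip [([0.619, 0.084, 0.025], 0.91)]
index [([0.618, 0.087, 0.023], 0.65)]
mark [([0.567, 0.176, 0.07], 0.47)]
tin_small [([0.604, -0.215, 0.028], 0.53), ([0.546, -0.352, 0.018], 0.52)]
tin_large [([0.603, -0.213, 0.027], 0.81)]
block [([0.473, 0.409, 0.019], 0.8)]
loupe [([0.743, -0.113, 0.027], 0.68)]
jar [([0.696, -0.313, 0.051], 0.69), ([0.566, 0.178, 0.07], 0.26)]
tweezers []
screwdriver []
```

View pics/side0.png

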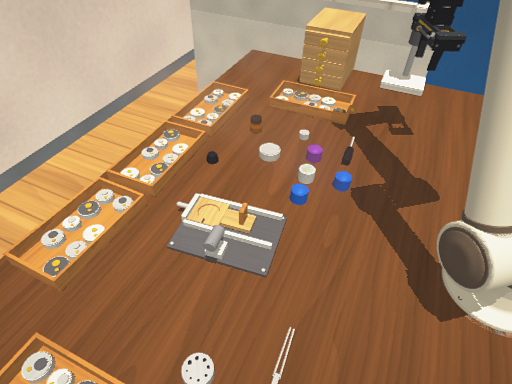

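View pics/top0.png

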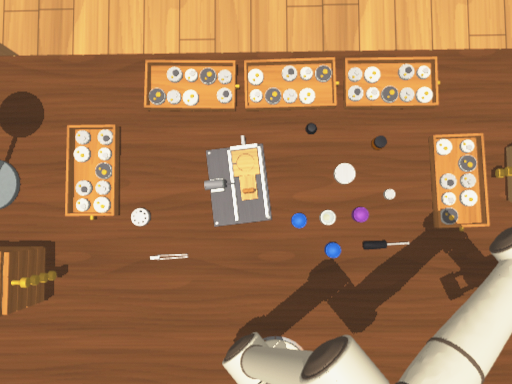

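```bash
python3 - <<'E'
import cv2,pickle
D=pickle.load(open("f0.pkl","rb"))
t=D["top"]["image"]; s=D["side"]["image"]
cv2.imwrite("pics/topA.png",cv2.resize(t[90:250,175:285],None,fx=5,fy=3.75*5/3.75,interpolation=cv2.INTER_CUBIC)[:600*1+200][:, :])
cv2.imwrite("pics/topV.png",cv2.resize(t[90:210,170:270],None,fx=5,fy=5,interpolation=cv2.INTER_CUBIC))
cv2.imwrite("pics/topT.png",cv2.resize(t[120:260,260:400],None,fx=4,fy=4,interpolation=cv2.INTER_CUBIC))
E
```

```text
(no output)
```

View pics/topV.png

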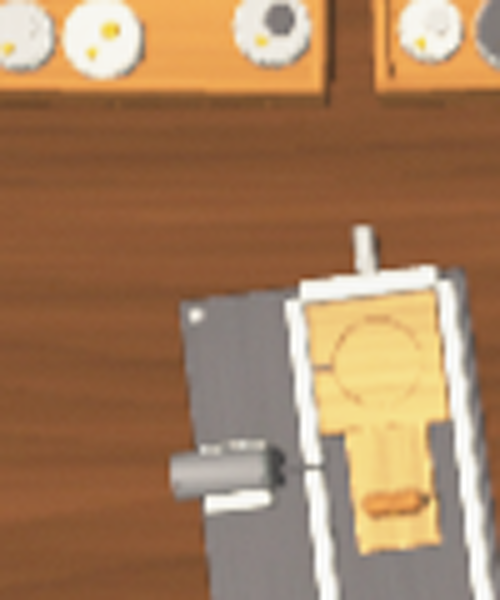

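View pics/topT.png

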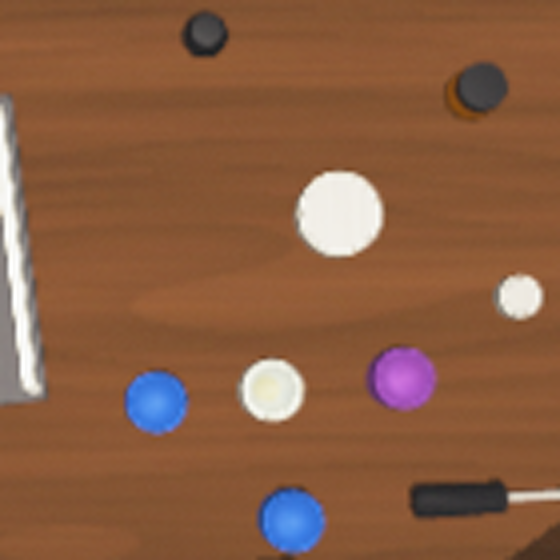

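The top view shows the glass-topped tin as the white tin with a yellowish dome at about (328,217). Blue and purple look-alikes stand around it. The viewer is at about (238,185), with the nest at about (246,162) and the handle at about (249,190). I'll zoom in on the side view next.

```bash
cat > h.py <<'E'
import numpy as np, cv2
from scipy.spatial.transform import Rotation as R
def cam(p): return R.from_euler('xyz',p["orientation"],degrees=True).as_matrix(), np.array(p["position"])
def ray(p,u,v,z):
    M,c=cam(p); d=M@np.array([(u-p["cx"])/p["fx"],-(v-p["cy"])/p["fy"],-1]); return c+d*(z-c[2])/d[2]
def proj(p,X):
    M,c=cam(p); q=(np.atleast_2d(X)-c)@M; return np.c_[p["cx"]+p["fx"]*q[:,0]/-q[:,2], p["cy"]-p["fy"]*q[:,1]/-q[:,2]]
E
python3 - <<'E'
import pickle
from h import *
D=pickle.load(open("f0.pkl","rb"));t,s=D["top"],D["side"]
cv2.imwrite("pics/sideV.png",cv2.resize(s["image"][185:275,165:290],None,fx=6,fy=6,interpolation=cv2.INTER_CUBIC))
# tin: bright low-sat blob
for p,(u0,u1,v0,v1) in((t,(312,346,202,234)),(s,(293,322,158,188))):
    c=p["image"][v0:v1,u0:u1]; h=cv2.cvtColor(c,cv2.COLOR_BGR2HSV)
    m=((h[...,2]>140)&(h[...,1]<90)).astype(np.uint8)
    n,l,st,ce=cv2.connectedComponentsWithStats(m)
    i=1+np.argmax(st[1:,4]);print(st[i],ce[i]+[u0,v0], ray(p,*(ce[i]+[u0,v0]),0.036))
tp=lambda x,y:(x/5+170-.4,y/5+90-.4)
for n,x,y,z in(("nest",378,361,.024),("fl",318,430,.024),("fr",446,420,.024),("br",435,290,.024),("bl",303,305,.024),("handletop",393,502,.07),("mark",326,467,.03),("index",310,368,.028)):
    print(n,np.round(ray(t,*tp(x,y),z),4))
E
```

```text
[  7   7  17  16 206] [327.44174757 217.0776699 ] [ 0.47199073 -0.15763286  0.036     ]
[  5   5  18  22 305] [306.26557377 173.26557377] [ 0.46414019 -0.1395185   0.036     ]
nest [0.6431 0.0911 0.024 ]
fl [0.6006 0.1282 0.024 ]
fr [0.6063 0.0493 0.024 ]
br [0.687  0.0558 0.024 ]
bl [0.6783 0.1375 0.024 ]
handletop [0.5528 0.08   0.07  ]
mark [0.5772 0.1228 0.03  ]
index [0.6385 0.1328 0.028 ]
```

View pics/sideV.png

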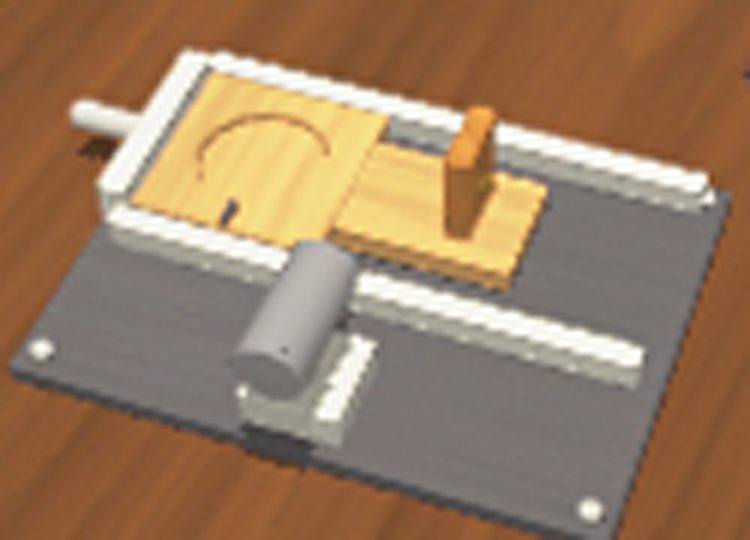

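The side view shows the slide, nest arc, handle and camera tube clearly. I'll fit the viewer pose from points picked in both pictures.

```bash
cat > fit.py <<'E'
import pickle
from h import *
from scipy.optimize import least_squares
D=pickle.load(open("f0.pkl","rb"));t,s=D["top"],D["side"]
tp=lambda x,y:(x/5+170-.4,y/5+90-.4); sp=lambda x,y:(x/6+165-.42,y/6+185-.42)
# viewer coords
T=[((55,0,24),378,361),((15,40,24),318,432),((15,-40,24),446,420),((95,-40,24),435,290),((95,40,24),303,305),((-35,0,70),393,502),((55,40,28),309,368)]
S=[((95,-40,24),213,70),((15,-40,24),388,118),((15,40,24),328,236),((95,40,24),133,203),((-29,-17,70),468,107),((-41,-17,70),494,113),((-29,17,70),446,163),((-41,17,70),478,170)]
def world(x,X):
    X=np.array(X)/1000; c,q=np.cos(x[2]),np.sin(x[2])
    return np.c_[x[0]+c*X[:,0]-q*X[:,1], x[1]+q*X[:,0]+c*X[:,1], X[:,2]]
def res(x,L,p,f):
    return ((proj(p,world(x,[l[0] for l in L]))-np.array([f(*l[1:]) for l in L])))
for nm,fn in(("top",lambda x:res(x,T,t,tp).ravel()),("side",lambda x:res(x,S,s,sp).ravel()),("both",lambda x:np.r_[res(x,T,t,tp).ravel()*3.1,res(x,S,s,sp).ravel()*2.3])):
    r=least_squares(fn,[.59,.085,.1],loss='soft_l1'); print(nm,np.round(r.x,4))
    print(np.round(fn(r.x).reshape(-1,2),1).tolist())
x=r.x
if __name__=="__main__":
    for n,X in(("nest",(55,0,19)),("grip",(-35,0,57)),("index",(55,40,28))): print(n,world(x,[X]).round(4))
    im=[]
    A=np.linspace(0,2*np.pi,60)
    ci=[(55+27*np.cos(a),27*np.sin(a),24) for a in A]
    hd=[(15,40,24),(15,-40,24),(95,-40,24),(95,40,24),(15,40,24)]
    ha=[(-29,-17,70),(-41,-17,70),(-41,17,70),(-29,17,70),(-29,-17,70)]
    for p,(u,v,w,h) in((s,(165,185,125,90)),(t,(190,130,100,100))):
        c=cv2.resize(p["image"][v:v+h,u:u+w],None,fx=6,fy=6,interpolation=cv2.INTER_CUBIC)
        for L in(ci,hd,ha):
            q=((proj(p,world(x,L))-[u,v])*6+2.5).round().astype(int)
            cv2.polylines(c,[q],False,(0,0,255),1)
        cv2.imwrite(f"pics/fit{u}.png",c)
E
python3 fit.py
```

```text
top [0.5881 0.0861 0.1109]
[[-0.4, 0.1], [0.2, 0.2], [0.4, -0.4], [-0.4, 0.0], [0.3, 0.1], [-0.8, -0.2], [0.5, 0.1]]
side [0.5836 0.0847 0.1156]
[[0.4, 0.5], [0.4, -0.1], [-1.6, 3.1], [-0.0, 0.3], [0.7, -0.9], [1.2, -0.7], [-0.5, -0.3], [-0.9, -0.2]]
both [0.5864 0.0858 0.1041]
[[-0.4, 2.0], [1.0, 2.2], [1.7, 0.8], [-0.1, 2.0], [2.0, 1.5], [-2.3, 1.3], [2.1, 1.6], [-1.0, 0.5], [-1.4, -0.3], [-7.0, 6.9], [-2.8, -0.4], [-1.2, -1.9], [-0.1, -1.3], [-4.4, -0.6], [-5.3, -0.2]]
nest [[0.6411 0.0915 0.019 ]]
grip [[0.5516 0.0822 0.057 ]]
index [[0.6369 0.1313 0.028 ]]
```

```bash
sleep 1
```

```text
(no output)
```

View pics/fit165.png

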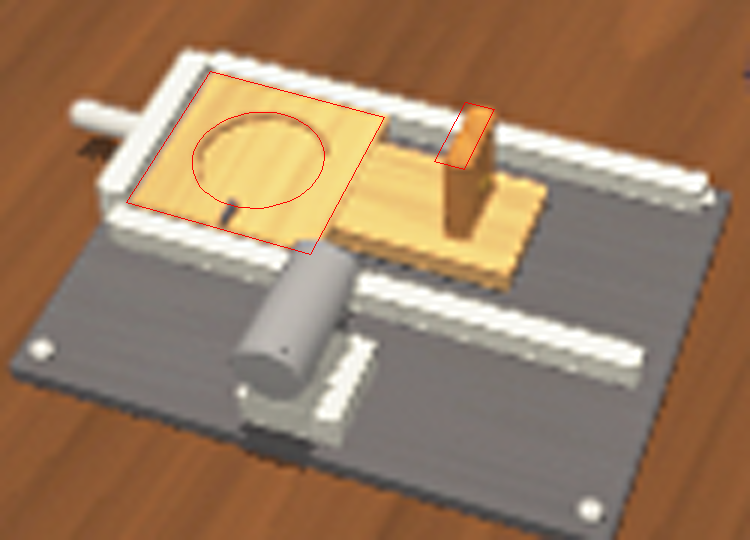

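View pics/fit190.png

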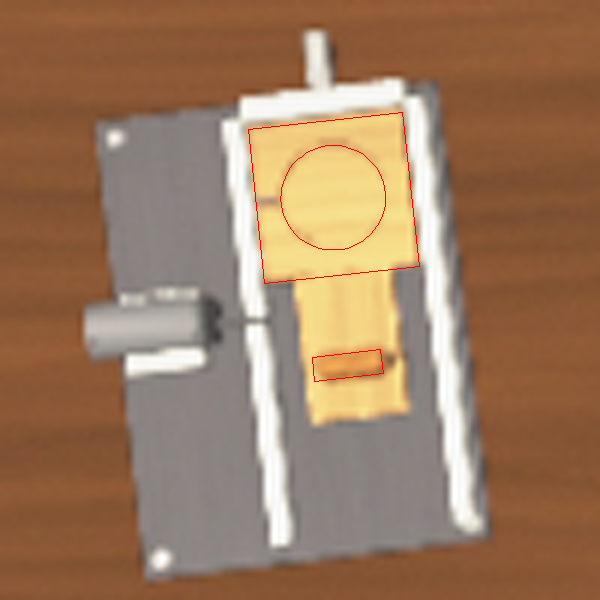

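```bash
python3 - <<'E'
from fit import *
A=np.linspace(0,2*np.pi,60)
def draw(c,p,x,y,u,v):
    for r,z in((.023,0),(.023,.036)):
        q=((proj(p,np.c_[x+r*np.cos(A),y+r*np.sin(A),0*A+z])-[u,v])*10+4.5).round().astype(int); cv2.polylines(c,[q],True,(0,0,255),1)
o=[]
for p,(u,v) in((t,(308,197)),(s,(287,154))):
    c=cv2.resize(p["image"][v:v+40,u:u+40],None,fx=10,fy=10,interpolation=cv2.INTER_CUBIC); draw(c,p,.471,-.158,u,v);o.append(c)
cv2.imwrite("pics/tin.png",np.hstack(o))
E
```

```text
top [0.5881 0.0861 0.1109]
[[-0.4, 0.1], [0.2, 0.2], [0.4, -0.4], [-0.4, 0.0], [0.3, 0.1], [-0.8, -0.2], [0.5, 0.1]]
side [0.5836 0.0847 0.1156]
[[0.4, 0.5], [0.4, -0.1], [-1.6, 3.1], [-0.0, 0.3], [0.7, -0.9], [1.2, -0.7], [-0.5, -0.3], [-0.9, -0.2]]
both [0.5864 0.0858 0.1041]
[[-0.4, 2.0], [1.0, 2.2], [1.7, 0.8], [-0.1, 2.0], [2.0, 1.5], [-2.3, 1.3], [2.1, 1.6], [-1.0, 0.5], [-1.4, -0.3], [-7.0, 6.9], [-2.8, -0.4], [-1.2, -1.9], [-0.1, -1.3], [-4.4, -0.6], [-5.3, -0.2]]
```

View pics/tin.png

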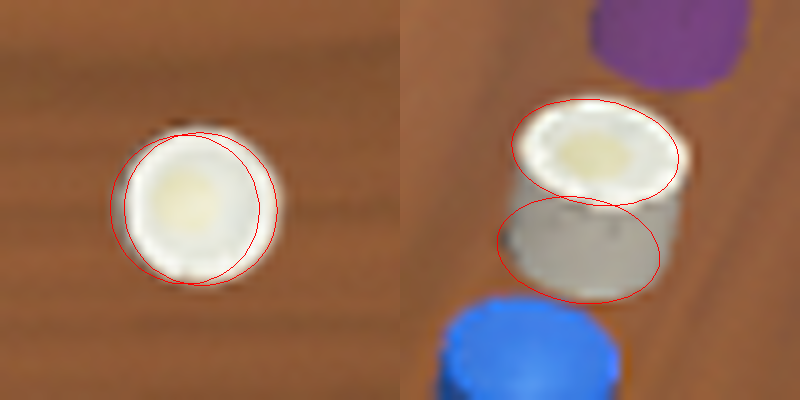

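```bash
python3 - <<'E'
from workcell import env
for yaw in(96.3,-83.7):
    for p in((.47,-.1595,.2),(.47,-.1595,.007),(.6405,.0915,.1),(.6405,.0915,.027),(.551,.082,.038),(.49,.075,.038)):
        q=env.inverse_kinematics(p,[-90,0,yaw]); print(yaw,p,None if q is None else [round(float(a)) for a in q])
E
```

```text
96.3 (0.47, -0.1595, 0.2) [0, 11, -19, 0, -60, 6]
96.3 (0.47, -0.1595, 0.007) [0, 26, -32, 0, -32, 6]
96.3 (0.6405, 0.0915, 0.1) [22, 30, -5, 0, -55, -16]
96.3 (0.6405, 0.0915, 0.027) [22, 35, -9, 0, -46, -16]
96.3 (0.551, 0.082, 0.038) [25, 27, -22, 0, -41, -19]
96.3 (0.49, 0.075, 0.038) [28, 23, -31, 0, -37, -21]
-83.7 (0.47, -0.1595, 0.2) [0, 11, -19, 0, -60, -174]
-83.7 (0.47, -0.1595, 0.007) [0, 26, -32, 0, -32, -174]
-83.7 (0.6405, 0.0915, 0.1) [22, 30, -5, 0, -55, 164]
-83.7 (0.6405, 0.0915, 0.027) [22, 35, -9, 0, -46, 164]
-83.7 (0.551, 0.082, 0.038) [25, 27, -22, 0, -41, 161]
-83.7 (0.49, 0.075, 0.038) [28, 23, -31, 0, -37, 159]
```

```bash
python3 - <<'E'
from workcell import env
import cv2,pickle
O=[-90,0,96.3]
env.gripper_to(0.75,30)
env.goto([.47,-.1595,.16],O)
env.move_straight([.47,-.1595,.05],rate=.12)
D={n:env.grab_frame(n) for n in("side","top")}
pickle.dump(D,open("f1.pkl","wb"))
cv2.imwrite("pics/pre.png",cv2.resize(D["side"]["image"][120:220,240:365],None,fx=6,fy=6))
s=env.read_state();print(s["clock"],s["position"],s["opening"],s["force"])
E
```

```text
5.0583 [ 0.47063598 -0.15957657  0.05079426] 0.7512837714064738 [-0.31936615 -0.08497209 -0.58473053]
```

View pics/pre.png

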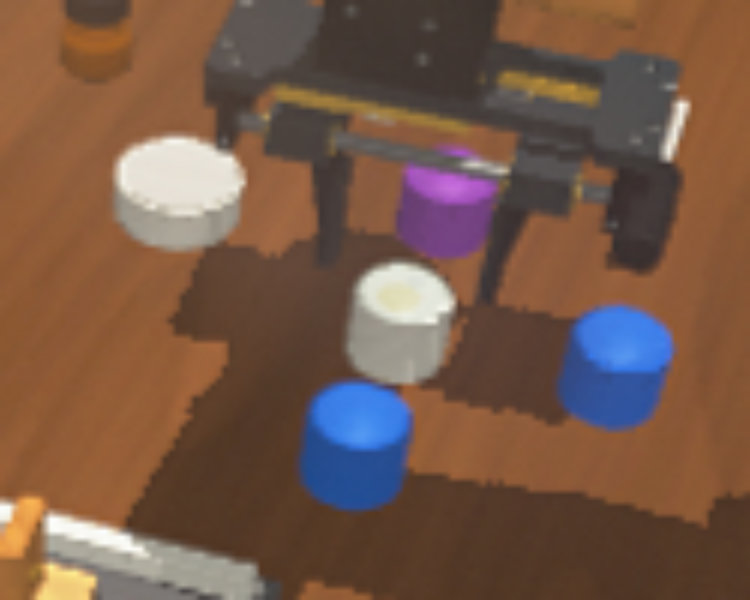

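The side picture shows the open fingers straddling the domed tin: tips at crop (328,260) and (487,300), tin at (400,320). Next I go down and grip.

```bash
python3 - <<'E'
from workcell import env
import cv2,pickle
print(env.move_straight([.47,-.1595,.007],rate=.08,force_limit=8))
s=env.read_state();print(s["clock"],s["position"])
env.gripper_to(0.3,30)
s=env.read_state();print(s["clock"],s["position"],s["opening"],s["force"])
env.move_straight([.47,-.1595,.12],rate=.12)
s=env.read_state();print(s["clock"],s["position"],s["opening"],s["force"])
env.goto([.6405,.0915,.12],[-90,0,96.3])
env.move_straight([.6405,.0915,.055],rate=.1)
env.dwell(.3)
D={n:env.grab_frame(n) for n in("side","top")}
pickle.dump(D,open("f2.pkl","wb"))
cv2.imwrite("pics/over.png",cv2.resize(D["side"]["image"][170:270,165:290],None,fx=6,fy=6,interpolation=cv2.INTER_CUBIC))
cv2.imwrite("pics/overt.png",cv2.resize(D["top"]["image"][110:230,190:340],None,fx=5,fy=5,interpolation=cv2.INTER_CUBIC))
s=env.read_state();print(s["clock"],s["position"],s["tool_rot"],s["opening"],s["force"])
E
```

```text
False
5.7417 [ 0.4703166  -0.15950746  0.00716218]
6.2417 [ 0.47025476 -0.15950388  0.00737697] 0.5205332698224588 [-1.05252382 -0.52675752  1.99892991]
7.3333 [ 0.46928967 -0.15942845  0.11919143] 0.5195772192462782 [ 0.04859642  0.25914634 -0.751101  ]
9.6917 [0.64063246 0.09160171 0.05533056] [-9.00325302e+01 -1.03199152e-02  9.63025901e+01] 0.5206365447670361 [-0.37626462 -0.43826932 -1.2084658 ]
```

View pics/over.png

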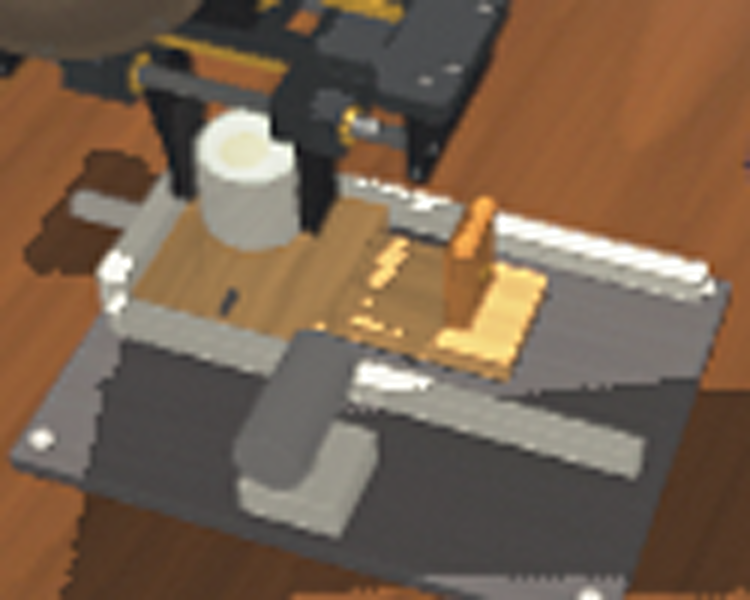

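View pics/overt.png

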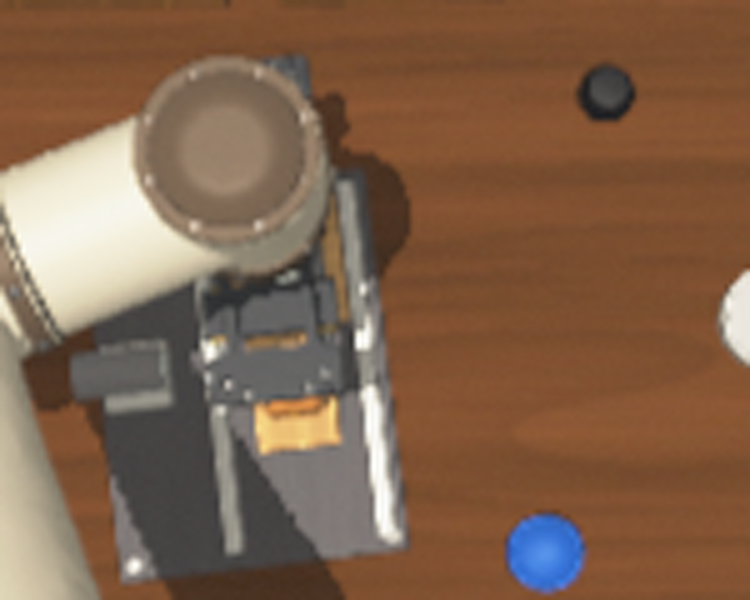

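```bash
python3 - <<'E'
from h import *
import pickle
p=pickle.load(open("f2.pkl","rb"))["side"]; A=np.linspace(0,2*np.pi,60)
u,v=185,178
c=cv2.resize(p["image"][v:v+40,u:u+50],None,fx=15,fy=15,interpolation=cv2.INTER_CUBIC)
def dr(x,y,col):
    for z in(.048,.084):
        q=((proj(p,np.c_[x+.023*np.cos(A),y+.023*np.sin(A),0*A+z])-[u,v])*15+7).round().astype(int); cv2.polylines(c,[q],True,col,1)
nx,ny=.5836+.055*np.cos(.1156),.0847+.055*np.sin(.1156)
print(nx,ny)
dr(nx,ny,(0,0,255)); dr(.6405,.0915,(0,255,0))
cv2.imwrite("pics/ov2.png",c)
E
```

```text
0.6382329166621841 0.09104384875157477
```

View pics/ov2.png

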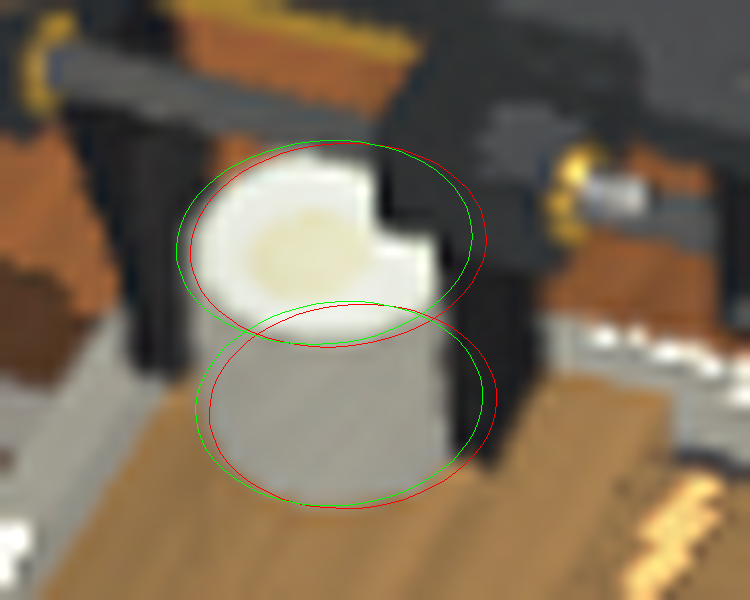

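The tin hangs within about 1 mm of the predicted spot over the nest: left edge about 205 in the crop, against 196 and 209 for the two estimates. I'll lower it now.

```bash
python3 - <<'E'
from workcell import env
import cv2,pickle
P=[.6402,.0914]
env.move_straight(P+[.032],rate=.06)
r=env.move_straight(P+[.0245],rate=.02,force_limit=4)
s=env.read_state();print(r,s["clock"],s["position"],s["opening"],s["force"])
D={n:env.grab_frame(n) for n in("side","top")}
pickle.dump(D,open("f3.pkl","wb"))
cv2.imwrite("pics/down.png",cv2.resize(D["side"]["image"][170:270,165:290],None,fx=6,fy=6,interpolation=cv2.INTER_CUBIC))
E
```

```text
True 10.5833 [0.64060084 0.09158044 0.02638378] 0.5162763553353579 [-0.36056724  0.4573468   4.0320997 ]
```

View pics/down.png

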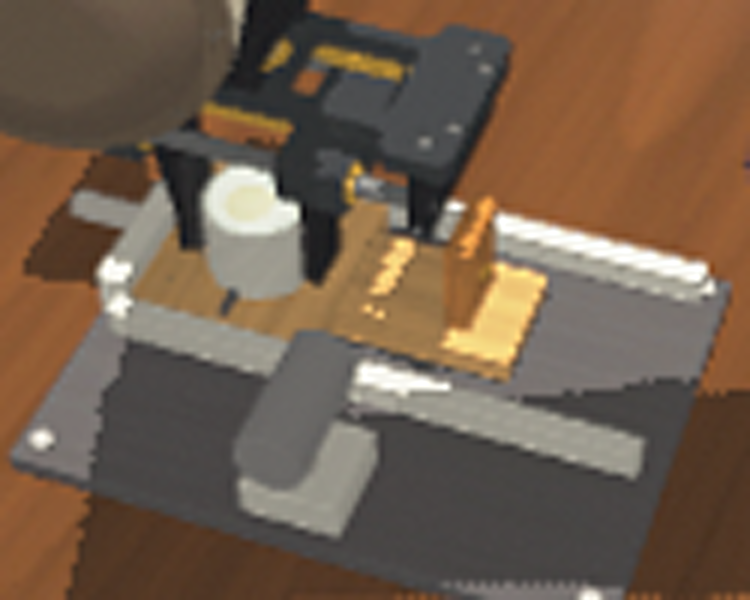

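```bash
python3 - <<'E'
from workcell import env
import cv2,pickle
env.gripper_to(0.68)
env.dwell(.4)
s=env.read_state();print(s["clock"],s["opening"],s["force"])
env.move_straight([.6402,.0914,.12],rate=.1)
env.move_straight([.5512,.0817,.12],rate=.15)
env.gripper_to(0.5,40)
D={n:env.grab_frame(n) for n in("side","top")}
pickle.dump(D,open("f4.pkl","wb"))
cv2.imwrite("pics/rel.png",cv2.resize(D["side"]["image"][170:270,165:290],None,fx=6,fy=6,interpolation=cv2.INTER_CUBIC))
s=env.read_state();print(s["clock"],s["position"])
E
```

```text
11.675 0.6796689906762071 [-0.14875654 -0.50019524  0.29754018]
14.2417 [0.55124543 0.08168254 0.12004997]
```

View pics/rel.png

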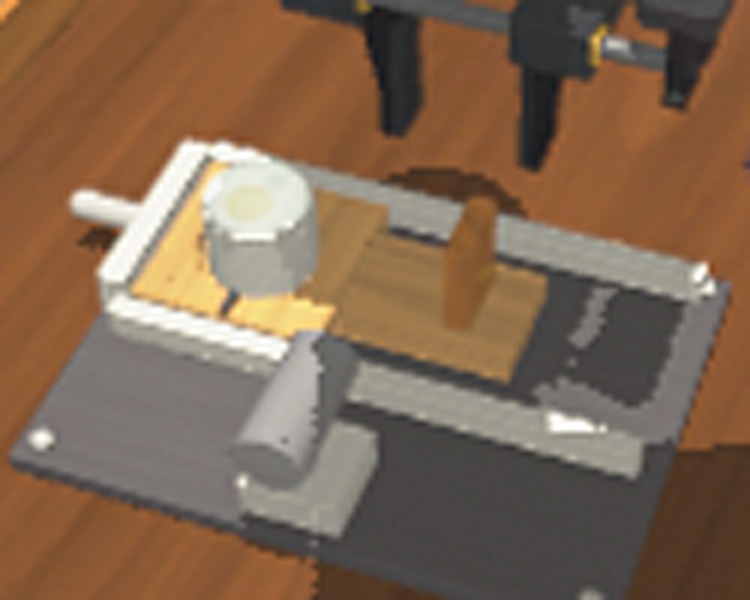

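The tin sits upright in the nest and the fingers hang clear above the handle. Now I grip the handle and pull out about 55 mm, then measure.

```bash
python3 - <<'E'
from workcell import env
import cv2,pickle,numpy as np
r=env.move_straight([.5512,.0817,.038],rate=.08,force_limit=8)
s=env.read_state();print(r,s["clock"],s["position"],s["force"])
env.gripper_to(0.0,40)
s=env.read_state();print(s["clock"],s["position"],s["opening"],s["force"])
p=np.array([.5512,.0817,.038]); d=np.array([np.cos(.11),np.sin(.11),0])
print(env.move_straight(p-.055*d,rate=.035,force_limit=30))
env.dwell(.4)
D={n:env.grab_frame(n) for n in("side","top")}
pickle.dump(D,open("f5.pkl","wb"))
cv2.imwrite("pics/pull.png",cv2.resize(D["side"]["image"][170:270,165:290],None,fx=6,fy=6,interpolation=cv2.INTER_CUBIC))
cv2.imwrite("pics/pullt.png",cv2.resize(D["top"]["image"][120:220,190:300],None,fx=6,fy=6,interpolation=cv2.INTER_CUBIC))
s=env.read_state();print(s["clock"],s["position"],s["opening"],s["force"])
E
```

```text
False 15.4167 [0.55165107 0.08188346 0.03853589] [-0.11062907 -0.41559573 -0.12034759]
16.0667 [0.55177921 0.08178661 0.0380995 ] 0.1317258383227709 [ 1.06138053 -1.34926698 -1.26742405]
False
18.2917 [0.49774341 0.07576188 0.03813314] 0.13466408919477416 [ 7.70062964 -3.1328574  -5.20889354]
```

View pics/pull.png

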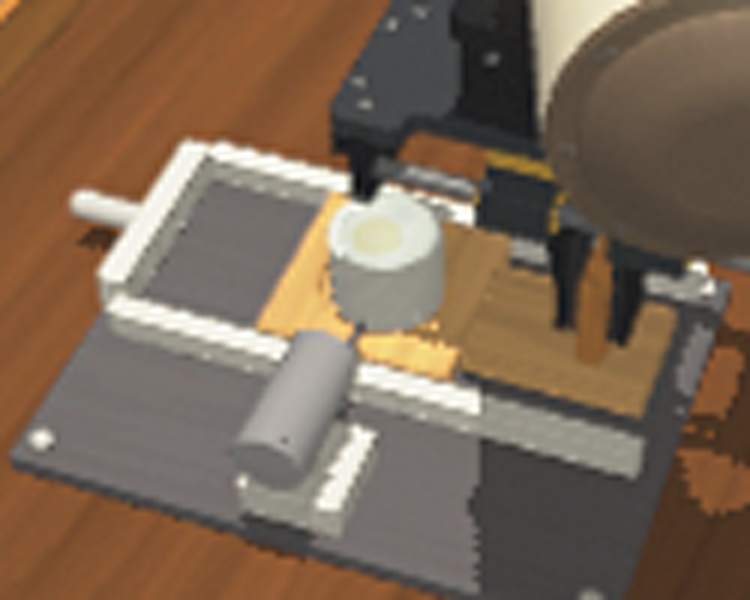

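View pics/pullt.png

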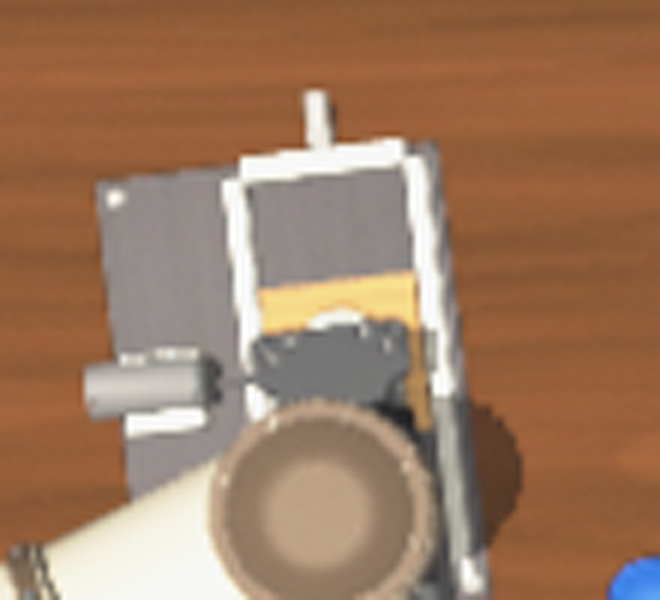

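The tin is still in the nest. I'll rectify the unoccluded start frame into the viewer frame to measure the pointer gap, then find where the slide's rear edge is now.

```bash
cat > rect.py <<'E'
from h import *
import pickle
def rect(p,o,z,xr,yr,mm=.25):
    xs=np.arange(xr[1],xr[0],-mm); ys=np.arange(yr[1],yr[0],-mm)   # rows: x descending, cols: y descending
    X,Y=np.meshgrid(xs,ys,indexing='ij'); c,q=np.cos(o[2]),np.sin(o[2])
    W=np.c_[o[0]+(c*X-q*Y).ravel()/1e3,o[1]+(q*X+c*Y).ravel()/1e3,np.full(X.size,z)]
    m=proj(p,W).reshape(*X.shape,2).astype(np.float32)
    return cv2.remap(p["image"],m[...,0],m[...,1],cv2.INTER_CUBIC),xs,ys
if __name__=="__main__":
    D0=pickle.load(open("f0.pkl","rb"));D5=pickle.load(open("f5.pkl","rb"))
    o=(.5881,.0861,.1109); os=(.5836,.0847,.1156)
    im,xs,ys=rect(D0["top"],o,.029,(-60,110),(-45,75))
    def grid(im,xs,ys):
        im=im.copy()
        for g in range(-60,111,20):
            i=np.argmin(abs(xs-g)); cv2.putText(im,str(g),(0,int(i)+4),0,.35,(0,255,255),1); im[i,::6]=(0,255,255)
        return im
    a=grid(im,xs,ys); im5,_,_=rect(D5["top"],o,.024,(-60,110),(-45,75))
    cv2.imwrite("pics/r.png",np.hstack([a,grid(im5,xs,ys)])[:600,:800])
    # profiles: mark over y 38..52 ; index over 30..40
    g=cv2.cvtColor(im,cv2.COLOR_BGR2GRAY).astype(float)
    def prof(y0,y1,x0,x1):
        s=g[:,(ys>y0)&(ys<y1)].mean(1); k=(xs>x0)&(xs<x1); return xs[k][::8],s[k][::8].round()
    for a in((40,46,-25,20),(42,48,-25,20),(33,39,40,70)): x,v=prof(*a);print(a);print(list(zip(x,v)))
    g5=cv2.cvtColor(im5,cv2.COLOR_BGR2GRAY).astype(float); gS=im5[...,0].astype(float); g0=rect(D0["top"],o,.024,(-60,110),(-45,75))[0]
    for nm,G,y0,y1 in(("pull",im5,-30,30),("home",g0,-30,30)):
        s=(G[...,2].astype(float)-G[...,0])[:,(ys>y0)&(ys<y1)].mean(1); k=xs>25; print(nm,list(zip(xs[k][::8],s[k][::8].round())))
E
python3 rect.py
```

```text
(40, 46, -25, 20)
[(np.float64(19.75), np.float64(235.0)), (np.float64(17.75), np.float64(229.0)), (np.float64(15.75), np.float64(225.0)), (np.float64(13.75), np.float64(221.0)), (np.float64(11.75), np.float64(220.0)), (np.float64(9.75), np.float64(223.0)), (np.float64(7.75), np.float64(229.0)), (np.float64(5.75), np.float64(235.0)), (np.float64(3.75), np.float64(235.0)), (np.float64(1.75), np.float64(237.0)), (np.float64(-0.25), np.float64(238.0)), (np.float64(-2.25), np.float64(232.0)), (np.float64(-4.25), np.float64(181.0)), (np.float64(-6.25), np.float64(144.0)), (np.float64(-8.25), np.float64(188.0)), (np.float64(-10.25), np.float64(221.0)), (np.float64(-12.25), np.float64(222.0)), (np.float64(-14.25), np.float64(225.0)), (np.float64(-16.25), np.float64(226.0)), (np.float64(-18.25), np.float64(227.0)), (np.float64(-20.25), np.float64(231.0)), (np.float64(-22.25), np.float64(236.0)), (np.float64(-24.25), np.float64(237.0))]
(42, 48, -25, 20)
[(np.float64(19.75), np.float64(247.0)), (np.float64(17.75), np.float64(245.0)), (np.float64(15.75), np.float64(244.0)), (np.float64(13.75),
[... 4023 characters left out ...]
np.float64(60.0), np.float64(109.0)), (np.float64(58.0), np.float64(108.0)), (np.float64(56.0), np.float64(108.0)), (np.float64(54.0), np.float64(110.0)), (np.float64(52.0), np.float64(111.0)), (np.float64(50.0), np.float64(111.0)), (np.float64(48.0), np.float64(108.0)), (np.float64(46.0), np.float64(106.0)), (np.float64(44.0), np.float64(105.0)), (np.float64(42.0), np.float64(108.0)), (np.float64(40.0), np.float64(111.0)), (np.float64(38.0), np.float64(113.0)), (np.float64(36.0), np.float64(113.0)), (np.float64(34.0), np.float64(112.0)), (np.float64(32.0), np.float64(112.0)), (np.float64(30.0), np.float64(110.0)), (np.float64(28.0), np.float64(109.0)), (np.float64(26.0), np.float64(108.0))]
```

View pics/r.png

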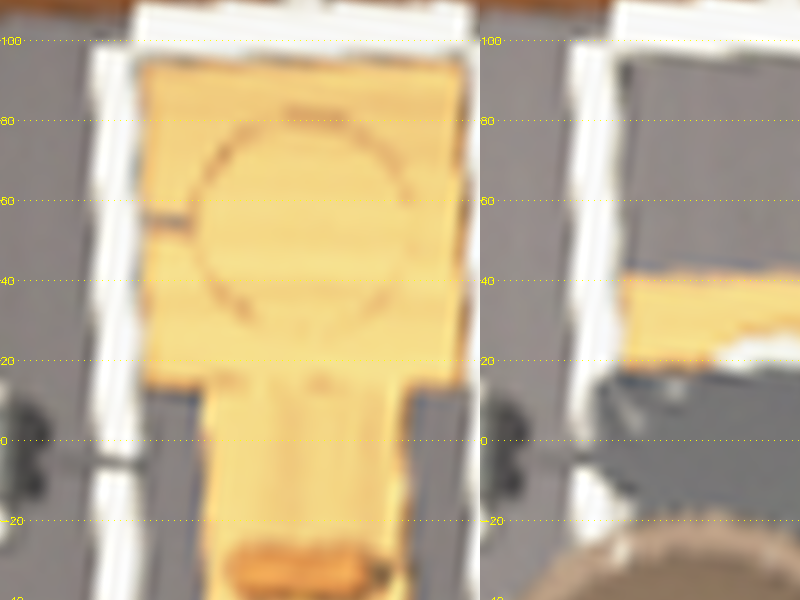

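The pointer gap at home is 60.3 mm (index at 54.6, mark at −5.8). The slide has moved 54.4 mm by both the picture and the arm, so 6 mm remain.

```bash
python3 - <<'E'
from workcell import env
import cv2,pickle,numpy as np
p=np.array([.5512,.0817,.038]); d=np.array([np.cos(.11),np.sin(.11),0])
print(env.move_straight(p-.0610*d,rate=.02,force_limit=30))
env.dwell(1.0)
D={n:env.grab_frame(n) for n in("side","top")}
pickle.dump(D,open("f6.pkl","wb"))
c=cv2.resize(D["side"]["image"][185:260,190:290],None,fx=8,fy=8,interpolation=cv2.INTER_CUBIC)
cv2.imwrite("pics/fin.png",c)
s=env.read_state();print(s["clock"],s["position"],s["opening"],s["force"],np.dot(np.array([.55178,.08179,.0381])-s["position"],d))
from rect import rect
o=(.5881,.0861,.1109)
im,xs,ys=rect(D["top"],o,.024,(-60,110),(-45,75))
v=(im[...,2].astype(float)-im[...,0])[:,(ys>-30)&(ys<30)].mean(1); k=(xs>28)&(xs<45); print(list(zip(xs[k][::4],v[k][::4].round())))
for t in("tin_small","tin_large","loupe","jar","block"): print(t,[(np.round(r["xyz"],3).tolist(),round(r["score"],2)) for r in env.search_frame(D["top"],t)][:2])
E
```

```text
False
19.8417 [0.49189889 0.07510298 0.03813312] 0.13260216538122388 [ 8.0431081  -3.52042837 -5.38009456] 0.060253287376638674
[(np.float64(44.75), np.float64(10.0)), (np.float64(43.75), np.float64(10.0)), (np.float64(42.75), np.float64(10.0)), (np.float64(41.75), np.float64(10.0)), (np.float64(40.75), np.float64(8.0)), (np.float64(39.75), np.float64(6.0)), (np.float64(38.75), np.float64(9.0)), (np.float64(37.75), np.float64(18.0)), (np.float64(36.75), np.float64(35.0)), (np.float64(35.75), np.float64(58.0)), (np.float64(34.75), np.float64(79.0)), (np.float64(33.75), np.float64(95.0)), (np.float64(32.75), np.float64(104.0)), (np.float64(31.75), np.float64(106.0)), (np.float64(30.75), np.float64(106.0)), (np.float64(29.75), np.float64(106.0)), (np.float64(28.75), np.float64(107.0))]
tin_small [([0.476, 0.409, 0.02], 0.72), ([0.546, -0.352, 0.022], 0.67)]
tin_large [([0.604, -0.211, 0.027], 0.84)]
loupe []
jar [([0.697, -0.315, 0.047], 0.6), ([0.546, -0.353, 0.021], 0.57)]
block [([0.476, 0.414, 0.017], 0.82), ([0.696, -0.314, 0.051], 0.74)]
```

View pics/fin.png

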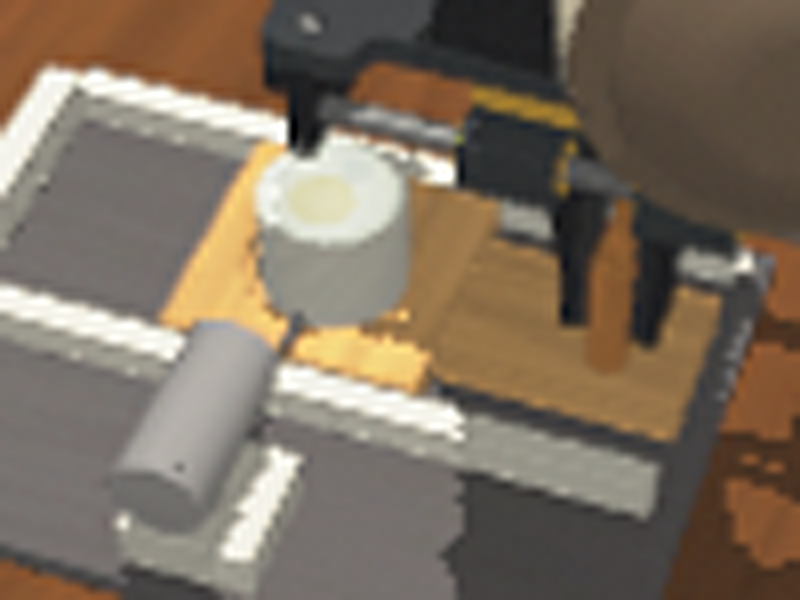

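The slide has moved 60.3 mm by both the arm and the picture. In the side view the index strip at crop (295,335) runs in line with the camera lens, and the tin is upright in its nest. I'm handing in.

```bash
python3 - <<'E'
from workcell import env
s=env.read_state();print(s["clock"],s["force"],abs(s["qvel"]).max())
print(env.close_job())
E
```

```text
20.0917 [ 7.89442183 -2.3816487  -6.43516675] 0.10654703281086891
the job is handed in; nothing more can be done
None
```

I put the glass-topped tin in the nest with the slide home, then pulled the slide out to the camera's pointer. I handed the job in at 20.1 s, still holding the handle; no verdict was reported.

- **Tin:** I gripped it at 30 N and lowered it until it touched the nest floor (tool point at 26.4 mm, expected 26 mm). I let go only then, and later pictures show it upright in the nest.
- **Slide:** The handle is held with a 40 N grip. The two pointers were 60.3 mm apart at home, measured in the start picture. The slide has moved 60.3 mm, by both the arm's position and the top picture, so the pointers should agree to about 1 mm. The tool felt about 8 N along the slide, as expected from the spring.
- **Limits of the checks:** In the final top picture the gripper hid both pointers. The alignment therefore rests on the measured travel and on the side view, where they look in line.
- **Other things on the bench:** The small tin, large tin, jar and block were found within about 5 mm of where they started. The loupe was not found in the last picture, and I did not re-check the screwdriver or tweezers. The arm was not sent near any of these three.
- **Disagreement:** The side and top cameras differed by about 4 mm on where the viewer stands. I used values in between.

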